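Clamp the casting and run the stiff inspection slide home under the camera

ROBOT

A 7-joint arm with a two-finger parallel gripper is mounted at the origin on the work surface. World frame = base frame: x ahead of the robot, y to its left, z up, the work surface at z = 0. Lengths are in mm, angles in rad, forces in N, time in s.
With the tool pointing down it reaches from about 350 to 900 mm from the base axis. Payload 8.1 kg.
Tool frame: the origin (TCP) lies between the finger pads; the fingertips stand 25 mm ahead of it and the grasp point (between the pads) lies 6 mm ahead of it; z points along the fingers, y is the direction in which the jaws open and shut (so a half turn about z gives the same grasp; the last joint's range is limited). The gripper opens to 85 mm and grips with 20 to 120 N. Pads are 22 mm wide; open, the fingers measure 114 mm over their backs; the gripper's body (76 mm by 85 mm) begins 54 mm behind the grasp point. The pads swing forward as they close: fully open they stand 13 mm farther back than shut.
Start: joints at [1.082, 0.434, 0.025, 1.573, -0.012, 1.134, -0.075], TCP at [235.166, -579.084, 223.623] pointing down, gripper open.
Joint ranges: [-2.62, 2.62], [-0.44, 2.09], [-1.27, 1.32], [0.08, 2.57], [-1.32, 4.46], [0.12, 2], [-2.74, 2.74]. Speed limits (rad/s): [2.22, 2.22, 3.01, 3.01, 3.14, 3.14, 3.14].

INTERFACE

Orientations are given as a rotation vector (axis times angle).
In Python, from station import arm, set_gripper, ik, cams, sign_off, sensors gives the robot as it stands. Calls block until the motion is done:
- arm.movep(position, orientation): joint-space move of the TCP to a pose.
- arm.move_linear(position, rot=None, velocity=150, f_stop=None): straight line of the TCP; rot=None keeps the orientation; velocity is the mean speed in mm/s. With f_stop (N) it stops when the force on the tool has changed by that much, and returns True; else False.
- arm.move_j(angles): joint-space move.
- set_gripper(opening, strength=None): opening from 0.0 (shut) to 1.0 (fully open); strength is the grip in N (None keeps the last); returns when the fingers have stopped.
- arm.pause(seconds).
- ik(position, orientation): joint angles nearest the present ones, or None.
- cams.get_image(name): name is "side" or "top" or "wrist"; returns the picture (480x640x3 uint8, red, green, blue); there is no depth.
- cams.camera_model(name): a dict with "mtx" (3x3 intrinsics, pixels), "distortion" ([k1, k2, p1, p2, k3] as OpenCV has them; the pictures are not rectified), "rvec" (rotation vector, rad) and "tvec" (3), from world to camera coordinates, as OpenCV has them. Camera axes: x right, y down, z forward; pixel columns grow to the right and rows downward; lengths in mm; the calibration is good to about 2 mm. A picture is of the moment at which its call begins: read the wrist's pose just before it. camera_model takes no time and is no camera call; for the wrist camera it gives the pose at the moment of the call.
A pose or a line that the arm cannot do raises arm.Unreachable and nothing moves.
- sign_off(): hands the job in, once; it reports no verdict.
Readings, each from a call of its own:
- sensors.current_t(): time.
- sensors.current_joints(): joint angles.
- sensors.current_qvel(): joint speeds.
- sensors.current_effort(): joint torques, N m.
- sensors.current_tool_pos(): TCP position.
- sensors.current_eef_rot(): TCP orientation.
- sensors.current_wrist_force(): force on the tool from outside, world axes, zero at the start.
- sensors.current_wrist_torque(): the same for the moment, N m.
- sensors.current_width(): opening from 0.0 (shut) to 1.0 (fully open).
Only numpy, scipy, OpenCV 4.12 (cv2) and the standard library are available. Lean on these libraries where they do the work, as an engineer would, in place of code of your own. Each camera call takes 0.05 s, during which the arm holds its last target.

TASK

Get the casting ready for its picture: swing the slide's clamp arm inwards over the casting, fully home, so that it clears the camera head's upright. Then push the carriage by its push plate - it is stuck in its catch and breaks free suddenly - along the rail until it rests against the end stop hidden under the camera hood; bring it up gently, without banging or leaning on the stop. Do not knock the camera head, keep the casting in its nest, leave everything else on the bench alone and let go at the end.

Things in the scene. Friction and masses are not known exactly. Their poses are not given: they have to be found in the camera images.
- station: Fixed aluminium base plate 260 x 420 x 15 mm of the inspection station, with a steel profile rail along its middle. Origin: centre of its underside, on the bench top. Its x axis points across the rail, away from the robot; its y axis is the direction in which the carriage is pushed; z up.
- head: Fixed camera head astride the rail: two square aluminium uprights (40 x 40 mm, centred at x = +-105, y = -60 mm, 260 mm high), a beam with camera (top at 300 mm) and a closed white light hood. Origin: on the lens axis at bench height, axes as the station's. Its place along the rail varies. Its stop, hidden under the hood, halts the carriage with the nest centre below the lens (y = 0 here).
- hood_front (a point): Middle of the lower front edge of the light hood, 125 mm above the bench, 80 mm before the lens axis. The hood is 168 mm wide (x), 160 mm long (y) and reaches up to 216 mm. With the carriage at the stop the push plate's rear face is 10 mm short of this edge: the body of a vertical gripper would run into the hood, that of one leaning back 30 to 45 degrees does not.
- carriage (a joint): Slide position of the carriage in m: 0 at the loading place (start), growing along the station's y; the stop is 0.15 to 0.19 m away, as the head stands. A spring catch holds it at 0: up to about 12 N over the first 10 mm, then it breaks free and jumps on by itself to some 25 to 40 mm; after that it runs with about 2 N of friction. Carriage and casting weigh 1 kg.
- push_face (a point): Point on the rear face of the push plate, an upright aluminium plate at the carriage's trailing end, 80 mm wide (x), 8 mm thick, 50 to 105 mm above the bench. The point is at mid width, 85 mm above the bench, 90 mm behind the nest centre (-y) and 10 mm to its +x side; the face looks to the station's -y.
- nest (a point): Centre of the floor of the carriage's black nest, 54 mm above the bench; x across, y along the rail. Low strips (6 mm high) around it keep the casting with 1.5 mm play. The carriage plate (120 mm wide, top at 50 mm) reaches from 88 mm behind this point to 49 mm in front of it.
- clamp (a joint): Angle of the clamp arm in rad: 0 is fully home against its end of travel (arm over the casting, pointing along the station's +y and 22 degrees towards +x); it grows as the arm swings out on the robot's side, up to 1.95 (pointing along -x). Stays where it is left; turning takes 0.12 N m (1.5 N at the knob). Swung out, it would hit the head's upright as the carriage goes in.
- clamp_pivot (a point): Axis of the clamp arm (vertical), on the arm's upper face, 90 mm above the bench, on a post on the carriage 50 mm to the robot's side (-x) of the nest centre and 70 mm behind it (-y).
- clamp_knob (a point): Centre of the top of the clamp arm's knob, 118 mm above the bench: an upright black cylinder of 16 mm diameter and 28 mm height, 85 mm from the pivot. Below it is the flat steel arm, 16 mm wide and 8 mm thick, 82 to 90 mm above the bench, which ends 10 mm past the knob's axis.
- sample: The casting in the nest: loose grey die-cast housing 64 (x) x 70 (y) x 24 mm, 0.2 kg, with a finned boss on a 14 mm flange. Origin: centre of its underside.
- gauge: Steel setting ring, 44 mm across, 16 mm high, lying on the base plate beside the rail, on the side away from the robot; not needed. Origin: centre of its underside.
- bin_a: Blue plastic bin with castings, 150 x 200 x 70 mm, on the bench; not needed. Origin: centre of its underside.
- bin_b: Red plastic bin, 140 x 180 x 65 mm, on the bench; not needed. Origin: centre of its underside.
- carton: Closed cardboard carton, 130 x 100 x 75 mm, on the bench; not needed. Origin: centre of its underside.
- tape: Roll of brown packing tape lying flat, 96 mm across, 45 mm high; not needed. Origin: centre of its underside.
- caliper: Digital caliper lying flat, 200 mm long (y), 12 mm high; not needed. Origin: middle of its beam's underside.
- driver: Screwdriver with black handle lying flat, 190 mm long; not needed. Origin at its middle.
Mind the look-alikes: they are no part of the job. Leave any pink or red look-alike of the sample alone.

How it is judged (in metres and radians):
On the way, in this order (a step that is already met when the one before it is completed fails the run):
1. the clamp arm is swung fully home (within 0.12 rad) while the carriage is still in its catch (within 10 mm) (value of joint clamp below 0.12 rad and value of joint carriage below 0.01 m), for 0.2 s.
2. the carriage is at the end stop, nest within 3 mm of the lens axis (y of nest in the frame of head between -0.003 and 0.003 m), for 0.2 s.
At the end, for the whole second after the job is handed in: The carriage rests at the end stop, its nest within 3 mm of the lens axis along the rail; the clamp arm is home (below 0.12 rad); the casting lies flat in its nest (within 8 mm of the nest's centre) (all of step 2 and distance between sample and nest below 0.008 m and angle between sample's own z axis and vertical below 0.1 rad and value of joint clamp below 0.12 rad and velocity of joint carriage between -0.005 and 0.005 m/s); the robot touches nothing.
It fails at once if the carriage comes into its last 12 mm before the stop faster than 0.15 m/s (y of nest in the frame of head above -0.012 m and velocity of joint carriage above 0.15 m/s).
It fails at once if the stop or the camera head is loaded with more than 40 N (contact force between anything else and head above 40 N).
It fails at once if the robot knocks the camera head (more than 8 N) (contact force between any of the arm, the fingers and head above 8 N).
It fails at once if one of the bystanders (setting ring, bins, carton, tape, caliper, screwdriver) is moved by more than 30 mm (distance of any of gauge, bin_a, bin_b, carton, tape, caliper, driver from where it was at the start of the episode above 0.03 m).
It also fails if it takes over 48 s, if anything falls off the work surface, if the arm or the gripper's body presses on something with over 40 N, if the wrist force passes 120 N, or if a joint passes its speed limit or range.

## Working session

There is one attempt and no reset: what is moved stays moved. The work goes in short steps, each a Python script; the robot and the scene stay as the last script left them, time stands still between calls to the robot, and variables do not carry over. Pictures are saved under pics/ and viewed, and the job is handed in when it is done.

```bash
ls; mkdir -p pics; python3 - <<'E'
from station import arm, set_gripper, ik, cams, sign_off, sensors
import cv2
for n in ["side","top","wrist"]:
    im=cams.get_image(n); cv2.imwrite(f"pics/{n}0.png",im[:,:,::-1])
    m=cams.camera_model(n); print(n,m)
print(sensors.current_t(),sensors.current_tool_pos(),sensors.current_eef_rot())
E
```

```text
pics
side {'mtx': array([[548.30399916,   0.        , 322.54236246],
       [  0.        , 548.30399916, 238.58658889],
       [  0.        ,   0.        ,   1.        ]]), 'distortion': array([-0.0139874,  0.       ,  0.       ,  0.       ,  0.       ]), 'rvec': array([ 1.7253333 , -1.92115159,  0.71244818]), 'tvec': array([  53.49155219,  494.55603921, 1262.520609  ])}
top {'mtx': array([[498.19547766,   0.        , 323.97564002],
       [  0.        , 498.19547766, 226.03240051],
       [  0.        ,   0.        ,   1.        ]]), 'distortion': array([-0.04239717,  0.        ,  0.        ,  0.        ,  0.        ]), 'rvec': array([ 2.21073151, -2.16246559,  0.06453986]), 'tvec': array([ -18.33312645,  535.4708759 , 1264.6660666 ])}
wrist {'mtx': array([[396.79487003,   0.        , 324.62521986],
       [  0.        , 396.79487003, 239.04313048],
       [  0.        ,   0.        ,   1.        ]]), 'distortion': array([-0.04901972,  0.        ,  0.        ,  0.        ,  0.        ]), 'rvec': array([-2.36735032,  1.59312948,  0.26963935]), 'tvec': array([-624.50929856,  -42.81228463,  381.73344624])}
0.15 [ 234.99466428 -578.72510365  223.01004466] [-3.08220482e+00 -6.01938529e-01  5.24003010e-04]
```

View pics/side0.png

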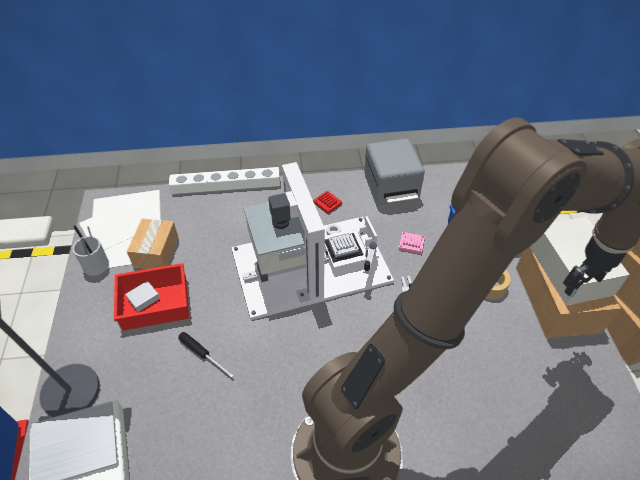

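View pics/top0.png

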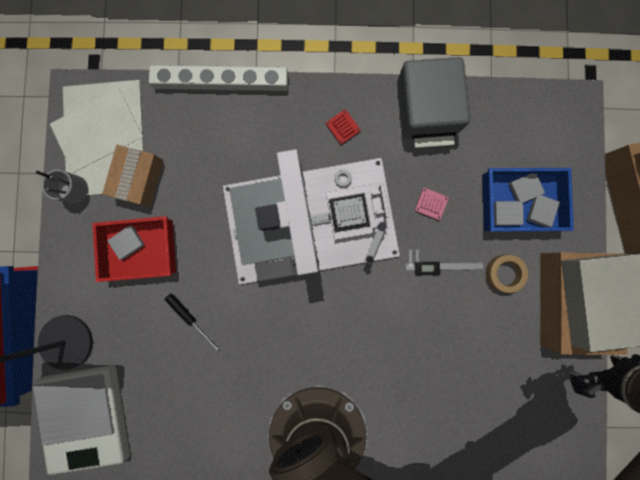

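View pics/wrist0.png

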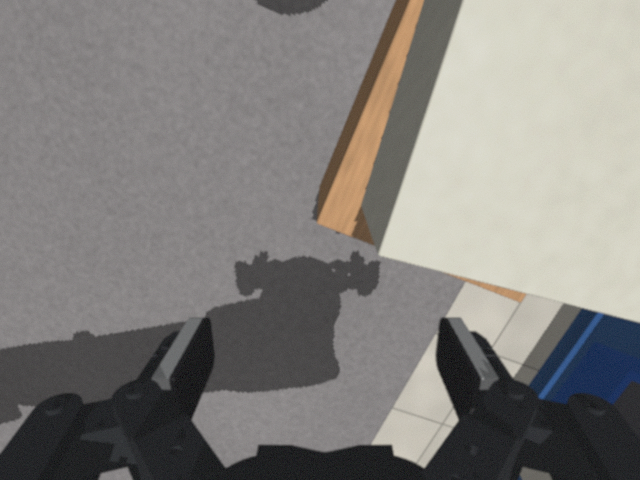

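```bash
python3 - <<'E'
import cv2
a=cv2.imread("pics/top0.png")[140:300,210:410]; cv2.imwrite("pics/topc.png",cv2.resize(a,None,fx=4,fy=4,interpolation=cv2.INTER_CUBIC)[:600])
cv2.imwrite("pics/topc.png",cv2.resize(a,(750,600),interpolation=cv2.INTER_CUBIC))
a=cv2.imread("pics/side0.png")[150:320,225:425]; cv2.imwrite("pics/sidec.png",cv2.resize(a,(700,595),interpolation=cv2.INTER_CUBIC))
E
```

```text
(no output)
```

View pics/topc.png

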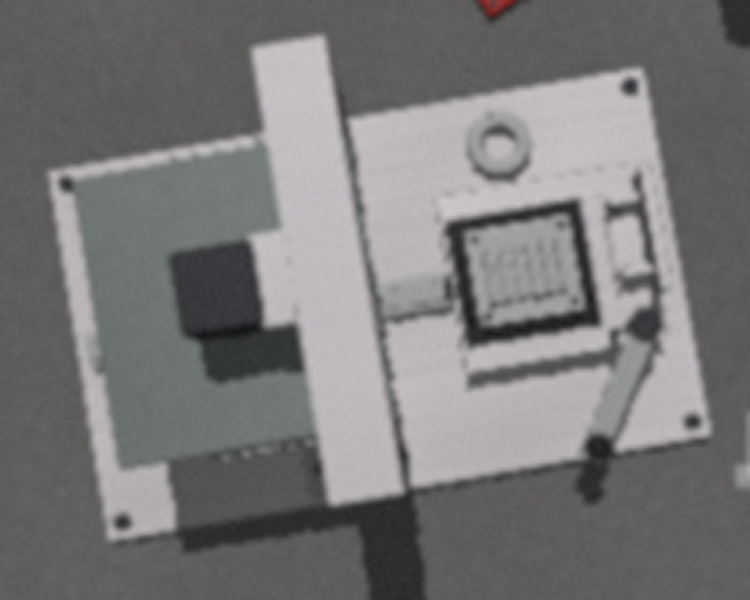

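View pics/sidec.png

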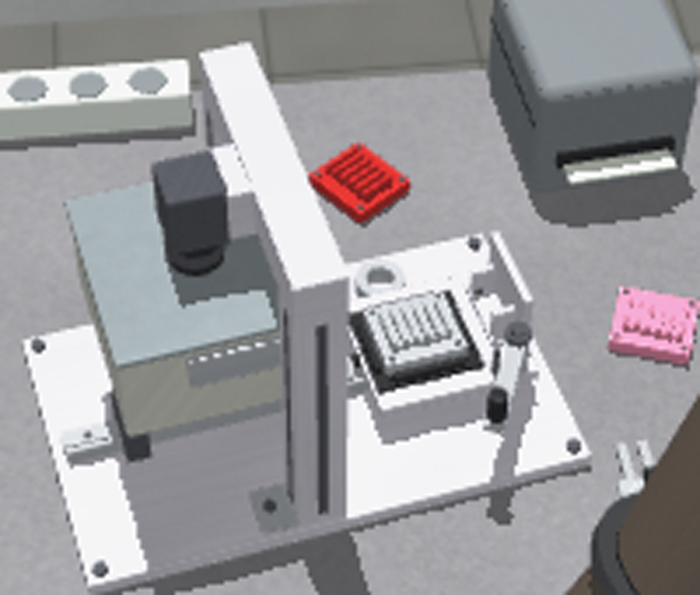

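```bash
cat > h.py <<'E'
from station import arm, set_gripper, ik, cams, sign_off, sensors
import numpy as np, cv2
from scipy.spatial.transform import Rotation as R
from scipy.optimize import least_squares
def ray(m,px):
    u=cv2.undistortPoints(np.array([[px]],float),m["mtx"],m["distortion"])[0,0]
    Rm=cv2.Rodrigues(np.array(m["rvec"]))[0]; c=-Rm.T@m["tvec"]; d=Rm.T@np.array([u[0],u[1],1]); return c,d
def at_z(m,px,z):
    c,d=ray(m,px); return c+d*(z-c[2])/d[2]
def proj(m,P):
    return cv2.projectPoints(np.array(P,float).reshape(-1,3),m["rvec"],m["tvec"],m["mtx"],m["distortion"])[0][:,0]
E
python3 - <<'E'
from h import *
m=cams.camera_model("top"); s=cams.camera_model("side")
T=lambda x,y:(x/3.75+210,y/3.75+140)
S=lambda x,y:(x/3.5+225,y/3.5+150)
c=[at_z(m,T(*p),15)[:2] for p in [(640,70),(710,435),(108,540),(50,172)]]
cs=[(130,-210),(-130,-210),(-130,210),(130,210)]
def f(v):
    C,Sn=np.cos(v[2]),np.sin(v[2]); r=np.array([[C,-Sn],[Sn,C]])
    return np.ravel([r@np.array(a)+v[:2]-b for a,b in zip(cs,c)])
q=least_squares(f,[500,0,0]); print("top",q.x,q.fun.round(1))
v=q.x;C,Sn=np.cos(v[2]),np.sin(v[2]); r=np.array([[C,-Sn],[Sn,C]])
L=lambda p:(r.T@(p[:2]-v[:2])).round(1)
for n,p,z in [("pivot",T(645,322),90),("knob",T(598,445),118),("plateTopL",T(612,205),105),("plate bot",T(630,285),105),("nest",T(528,272),60),("gauge",T(498,145),31),("beamTL",T(252,48),300),("beamBL",T(328,505),300),("beamTR",T(326,36),300),("beamBR",T(408,490),300)]:
    w=at_z(m,p,z); print(n,w.round(1),L(w))
for n,p,z in [("s corner",S(590,460),15),("s cornerTL",S(25,342),15),("s cornerBL",S(90,588),15),("s pivot",S(518,330),92),("s knob",S(497,393),118),("s pl",S(497,235),105),("s plr",S(530,298),105)]:
    w=at_z(s,p,z); print(n,w.round(1),L(w))
E
```

```text
top [5.48633964e+02 2.84945392e+01 1.94867854e-01] [ 2.2 -2.3 -1.3 -1.  -1.7  0.8  0.9  2.5]
pivot [ 534.6 -147.6   90. ] [ -47.9 -170.1]
knob [ 454.5 -116.1  118. ] [-120.4 -123.6]
plateTopL [ 608.3 -123.7  105. ] [  29.1 -160.9]
plate bot [ 557.1 -136.   105. ] [ -23.6 -163.1]
nest [568.2 -72.8  60. ] [  -0.5 -103.1]
gauge [657.4 -52.1  31. ] [  91.1 -100.1]
beamTL [664.3  90.  300. ] [125.3  37.9]
beamBL [419.5  42.6 300. ] [-124.    38.9]
beamTR [671.6  50.2 300. ] [124.9  -2.5]
beamBR [4.284e+02 3.000e-01 3.000e+02] [-123.5   -4.4]
s corner [ 458.4 -199.8   15. ] [-132.7 -206.5]
s cornerTL [631.9 256.8  15. ] [125.9 207.9]
s cornerBL [379.2 207.6  15. ] [-131.5  208.5]
s pivot [ 537.9 -148.1   92. ] [ -44.8 -171.2]
s knob [ 455.9 -115.9  118. ] [-118.9 -123.7]
s pl [ 631.  -145.3  105. ] [  47.2 -186.4]
s plr [ 559.6 -160.7  105. ] [ -25.9 -187.7]
```

```bash
python3 - <<'E'
from h import *
m=cams.camera_model("wrist"); Rm=cv2.Rodrigues(m["rvec"])[0]; c=-Rm.T@m["tvec"]
p=np.array(sensors.current_tool_pos()); Rt=R.from_rotvec(sensors.current_eef_rot()).as_matrix()
print("cam in tool",Rt.T@(c-p),"cam axes in tool",(Rt.T@Rm.T).round(2)); print(Rt.round(3))
def rot(a): # tool z down, tool x at world angle a
    x=np.array([np.cos(a),np.sin(a),0]);z=np.array([0,0,-1.]);return R.from_matrix(np.c_[x,np.cross(z,x),z])
q0=np.array(sensors.current_joints());print(q0)
for a in [67,28,-11]:
  for fl in (0,180):
    o=rot(np.radians(a+fl)).as_rotvec()
    for P in [(439,-153,121),(439,-153,200),(540,-75,121)]:
        q=ik(P,o); print(a,fl,P,None if q is None else np.round(q,2))
E
```

```text
cam in tool [  84.53651948    0.19824889 -150.89532984] cam axes in tool [[ 0.   -0.94 -0.33]
 [ 1.    0.   -0.  ]
 [ 0.   -0.33  0.94]]
[[ 0.927  0.376 -0.001]
 [ 0.376 -0.927  0.001]
 [-0.    -0.001 -1.   ]]
[ 1.08241088  0.43507479  0.02497116  1.57385917 -0.0116047   1.13401083
 -0.0750833 ]
67 0 (439, -153, 121) [ 0.53  0.33 -0.39  2.05  0.18  0.79 -0.36]
67 0 (439, -153, 200) [ 0.56  0.23 -0.4   1.95  0.11  0.98 -0.3 ]
67 0 (540, -75, 121) [ 0.38  0.46 -0.46  1.86  0.26  0.88 -0.61]
67 180 (439, -153, 121) [ 1.01  0.52 -1.06  2.02  0.57  0.93  2.39]
67 180 (439, -153, 200) [ 1.05  0.38 -1.06  1.92  0.38  1.06  2.57]
67 180 (540, -75, 121) [ 0.76  0.66 -1.07  1.83  0.66  1.06  2.17]
28 0 (439, -153, 121) [ 0.43  0.32 -0.26  2.06  0.12  0.78 -0.98]
28 0 (439, -153, 200) [ 0.46  0.22 -0.28  1.96  0.07  0.97 -0.94]
28 0 (540, -75, 121) [ 0.29  0.44 -0.34  1.87  0.19  0.86 -1.22]
28 180 (439, -153, 121) [ 1.01  0.52 -1.06  2.02  0.57  0.93  1.71]
28 180 (439, -153, 200) [ 1.05  0.38 -1.06  1.92  0.38  1.06  1.89]
28 180 (540, -75, 121) [ 0.76  0.66 -1.07  1.83  0.66  1.06  1.49]
-11 0 (439, -153, 121) [ 0.31  0.31 -0.12  2.07  0.05  0.77 -1.6 ]
-11 0 (439, -153, 200) [ 0.34  0.21 -0.15  1.97  0.04  0.96 -1.58]
-11 0 (540, -75, 121) [ 0.14  0.42 -0.14  1.88  0.08  0.84 -1.8 ]
-11 180 (439, -153, 121) [ 0.74  0.38 -0.65  2.04  0.31  0.82  1.28]
-11 180 (439, -153, 200) [ 0.78  0.28 -0.68  1.94  0.2   1.    1.39]
-11 180 (540, -75, 121) [ 0.52  0.51 -0.67  1.85  0.39  0.92  1.05]
```

```bash
cat >> h.py <<'E'
O=np.array([548.6,28.5]); YAW=0.195
r2=np.array([[np.cos(YAW),-np.sin(YAW)],[np.sin(YAW),np.cos(YAW)]])
def W(x,y,z): return np.r_[O+r2@np.array([x,y]),z]      # station-> world (mm)
def Loc(p): return np.r_[r2.T@(np.array(p[:2])-O),p[2]]
def rot_down(a): # tool z down, tool x at station angle a (rad)
    a=a+YAW; x=np.array([np.cos(a),np.sin(a),0]);z=np.array([0,0,-1.]);return R.from_matrix(np.c_[x,np.cross(z,x),z]).as_rotvec()
def snap(*ns,tag=""):
    for n in ns: cv2.imwrite(f"pics/{n}{tag}.png",cams.get_image(n)[:,:,::-1])
def st(): print("t",sensors.current_t(),"loc",Loc(sensors.current_tool_pos()).round(1),"F",np.round(sensors.current_wrist_force(),1))
PIV=np.array([-49.,-171.])
def knob_pose(phi,gap,z): # phi clamp angle; TCP gap behind knob axis along tangent (swing in)
    h=np.radians(90-22)+phi; k=PIV+85*np.array([np.cos(h),np.sin(h)])
    d=np.array([np.sin(h),-np.cos(h)])   # clockwise tangent
    p=k-gap*d; return W(p[0],p[1],z), rot_down(h-np.pi/2)
E
python3 - <<'E'
from h import *
set_gripper(0.0); st()
P,o=knob_pose(1.354,45,200); print(P,Loc(P))
arm.movep(P,o); st()
snap("side","top","wrist",tag="1")
m=cams.camera_model("wrist"); np.save("wm1.npy",m,allow_pickle=True)
E
```

```text
t 0.9167 loc [-425.2 -535.3  223.6] F [-0.4  0.3 -0.2]
[ 437.80217339 -156.54803327  200.        ] [-144.5540658  -160.07203085  200.        ]
t 2.6333 loc [-144.9 -161.5  200. ] F [-0.7 -0.2  0.7]
```

View pics/side1.png

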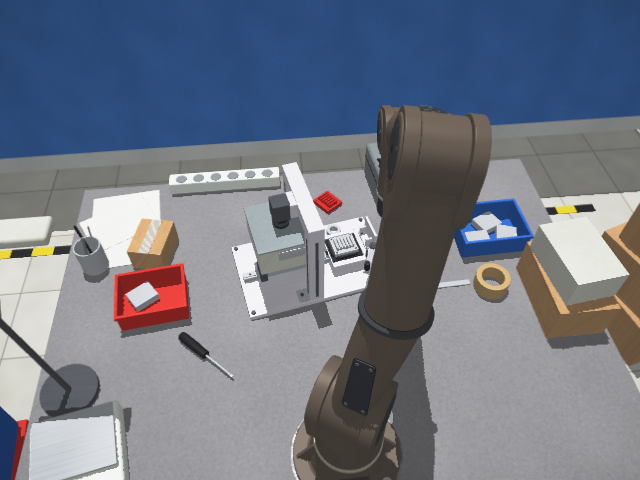

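View pics/wrist1.png

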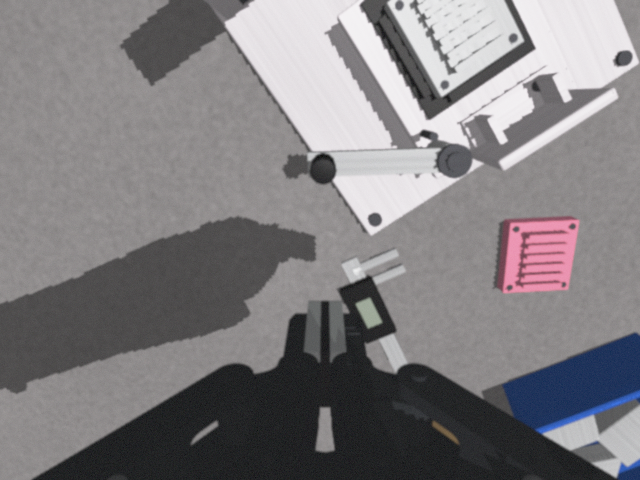

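View pics/top1.png

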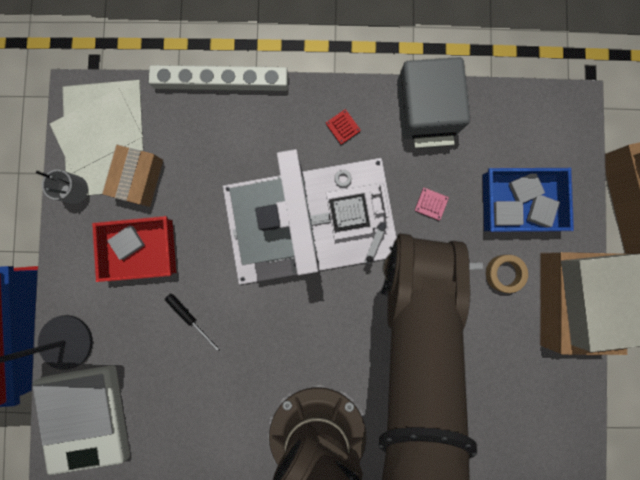

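```bash
python3 - <<'E'
from h import *
m=np.load("wm1.npy",allow_pickle=True).item()
for n,px,z in [("knob",(322,164),118),("piv",(455,158),92)]:
    print(n,Loc(at_z(m,px,z)).round(1))
P,o=knob_pose(1.354,40,122); arm.move_linear(P,o,velocity=120); st()
P,o=knob_pose(1.354,26,122); print(arm.move_linear(P,o,velocity=60,f_stop=10)); st()
snap("wrist","side",tag="2")
E
```

```text
knob [-117.5 -119.   118. ]
piv [ -46.3 -167.6   92. ]
t 3.5833 loc [-141.4 -156.1  122.5] F [ 0.3  0.9 -0. ]
False
t 3.9667 loc [-133.3 -143.9  122.3] F [ 0.1 -1.2 -0.2]
```

View pics/wrist2.png

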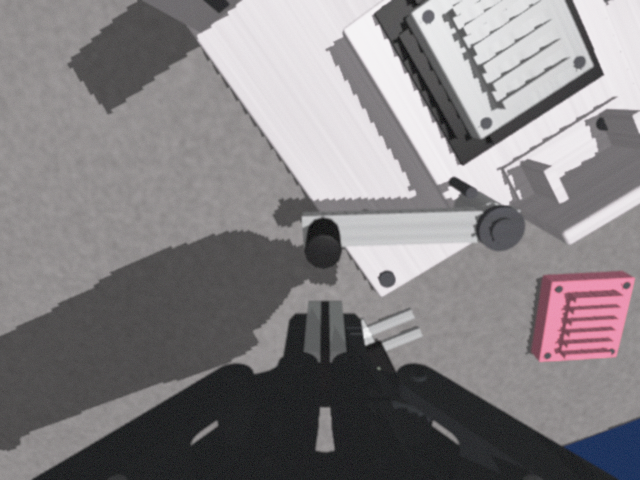

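```bash
python3 - <<'E'
from h import *
for ph in np.linspace(1.25,0.05,7):
    P,o=knob_pose(ph,19,122); h=arm.move_linear(P,o,velocity=80,f_stop=12); print(round(ph,2),h); st()
    if h: break
snap("wrist","top",tag="3")
m=cams.camera_model("wrist"); np.save("wm3.npy",m,allow_pickle=True)
E
```

```text
1.25 False
t 4.4167 loc [-126.2 -130.5  122. ] F [ 0.  -0.2 -0.1]
1.05 False
t 4.7833 loc [-116.8 -116.4  121.9] F [ 0.3 -0.9  0.6]
0.85 False
t 5.15 loc [-104.7 -104.2  121.9] F [-0.6 -0.7 -0.6]
0.65 False
t 5.5167 loc [-90.3 -94.6 121.9] F [-0.9 -1.   0.2]
0.45 False
t 5.8833 loc [-74.3 -87.9 121.9] F [ 0.3 -1.2 -0.9]
0.25 False
t 6.25 loc [-57.4 -84.6 121.8] F [-0.4  0.2 -0.3]
0.05 False
t 6.6167 loc [-40.  -84.7 121.8] F [-0.3  0.9 -1. ]
```

View pics/wrist3.png

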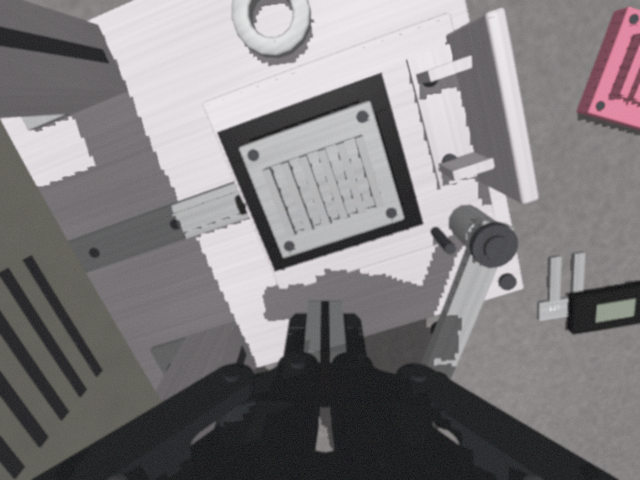

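```bash
python3 - <<'E'
import cv2
for n in ["top","side"]:
    pass
a=cv2.imread("pics/top3.png")[140:300,270:470]; cv2.imwrite("pics/top3c.png",cv2.resize(a,(750,600),interpolation=cv2.INTER_CUBIC))
a=cv2.imread("pics/side2.png")[150:320,300:500]; cv2.imwrite("pics/side2c.png",cv2.resize(a,(700,595),interpolation=cv2.INTER_CUBIC))
E
```

```text
(no output)
```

View pics/top3c.png

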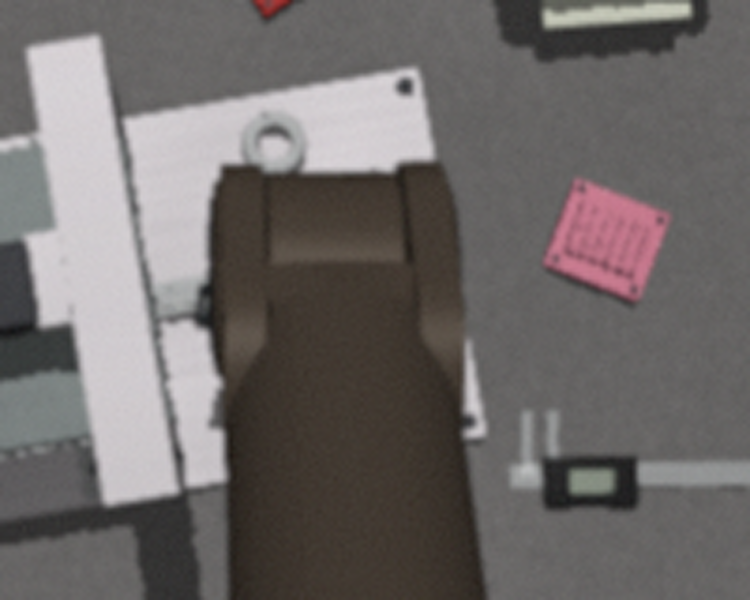

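View pics/side2c.png

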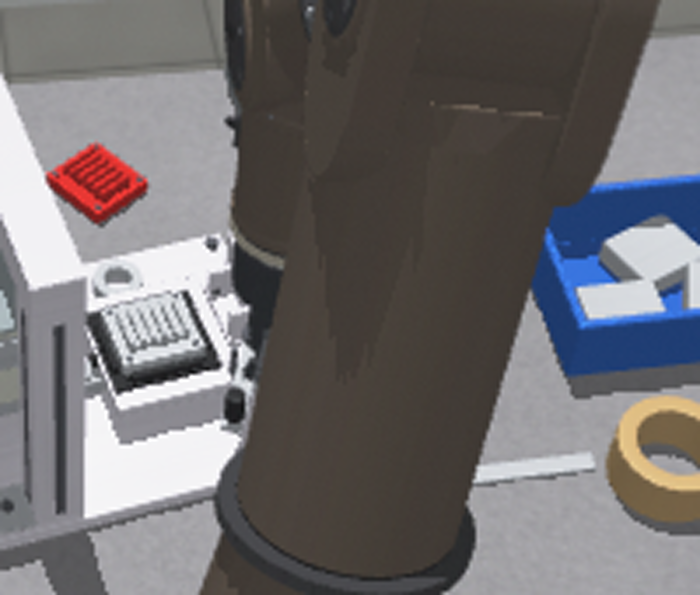

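```bash
python3 - <<'E'
from h import *
m=np.load("wm3.npy",allow_pickle=True).item()
p=Loc(at_z(m,(480,233),88)); k=Loc(at_z(m,(447,345),90)); print(p,k)
d=(k-p)[:2]; ang=np.degrees(np.arctan2(d[1],d[0])); print("phi",np.radians(ang-68))
p=W(-49,-171,90)
for ph in (0,.3,.6,1,1.3):
    P,o=knob_pose(ph,0,118); print(ph,proj(m,[P,P-[0,0,28]]).round(0).tolist())
T=Loc(sensors.current_tool_pos()); print(proj(m,[W(T[0],T[1],97)]))
E
```

```text
[ -42.56989345 -165.08985691   88.        ] [ -99.06982189 -134.78069283   90.        ]
phi 1.4623911647090435
0 [[324.0, 254.0], [324.0, 233.0]]
0.3 [[329.0, 308.0], [328.0, 281.0]]
0.6 [[350.0, 353.0], [347.0, 321.0]]
1 [[396.0, 396.0], [388.0, 361.0]]
1.3 [[440.0, 414.0], [427.0, 378.0]]
[[324.37602646 284.97628233]]
```

```bash
python3 - <<'E'
from h import *
m=np.load("wm3.npy",allow_pickle=True).item()
p=np.array(sensors.current_tool_pos()); Rt=R.from_rotvec(sensors.current_eef_rot()).as_matrix(); print(sensors.current_width(), Rt.round(3))
for x in (-11,0,11):
    for z in (0,10,25): print(x,z,proj(m,[p+Rt@np.array([x,0,z])]).round(0))
a=cv2.imread("pics/wrist3.png")[220:460,200:520]; cv2.imwrite("pics/w3c.png",cv2.resize(a,(800,600),interpolation=cv2.INTER_CUBIC))
E
```

```text
-0.0006626383333903299 [[ 0.991 -0.134 -0.001]
 [-0.134 -0.991 -0.   ]
 [-0.001  0.    -1.   ]]
-11 0 [[324. 332.]]
-11 10 [[324. 320.]]
-11 25 [[324. 305.]]
0 0 [[324. 310.]]
0 10 [[324. 299.]]
0 25 [[324. 285.]]
11 0 [[324. 287.]]
11 10 [[324. 277.]]
11 25 [[324. 264.]]
```

View pics/w3c.png

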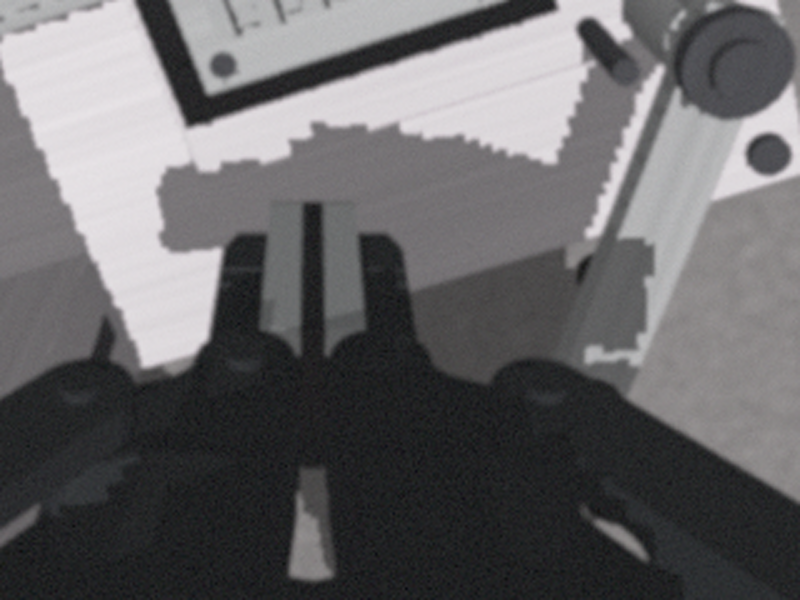

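```bash
python3 - <<'E'
from h import *
T=np.array(sensors.current_tool_pos())
arm.move_linear(T+[0,0,50],velocity=200)
o=rot_down(np.radians(56))
arm.movep([400,-190,160],o); st()
arm.move_linear([360,-190,45],o,velocity=150,f_stop=8); st()
print(arm.move_linear([360,-190,-8],o,velocity=30,f_stop=4)); st()
print(sensors.current_tool_pos(),sensors.current_width())
snap("wrist","side",tag="4")
E
```

```text
t 8.5083 loc [-188.  -185.3  159.7] F [ 0.7 -0.4 -0.3]
t 9.4667 loc [-226.5 -178.    45.5] F [0.8 0.3 0.2]
True
t 11.15 loc [-227.4 -177.8   -7.6] F [-0.6 -0.2  6.5]
[ 359.99688876 -189.96487145   -7.62553966] -0.00026278733036128076
```

View pics/wrist4.png

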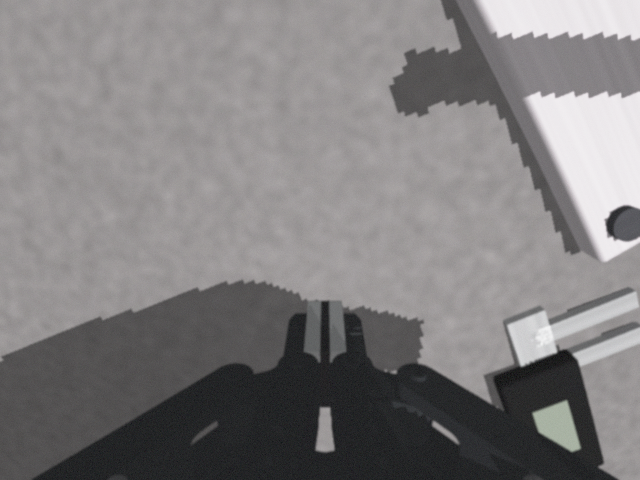

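```bash
python3 - <<'E'
from h import *
m=cams.camera_model("wrist")
p=np.array(sensors.current_tool_pos()); Rt=R.from_rotvec(sensors.current_eef_rot()).as_matrix()
for px in [(325,302),(311,302),(342,302)]:
    print(Rt.T@(at_z(m,px,0)-p))
Rm=cv2.Rodrigues(m["rvec"])[0]; c=-Rm.T@m["tvec"];print(c, Rt.T@(c-p))
a=at_z(m,(600,255),15); print("corner",a,Loc(a))
E
```

```text
[ 7.81873756  0.33440155 -7.61077195]
[ 7.81582666 -5.33340174 -7.61032315]
[ 7.81755941  7.2169647  -7.61131661]
[ 392.91031528 -112.29175185  143.26772899] [  84.37192305    0.17337735 -150.88377957]
corner [ 463.68220993 -196.75041574   15.        ] [-126.95439261 -204.52716948   15.        ]
```

```bash
python3 - <<'E'
from h import *
z=89
T=np.array(sensors.current_tool_pos())
arm.move_linear(T+[0,0,40],velocity=150)
P,o=knob_pose(1.354,45,z); arm.move_linear(P,o,velocity=150,f_stop=10); st()
for ph in np.linspace(1.3,0.05,7):
    P,o=knob_pose(ph,18,z); h=arm.move_linear(P,o,velocity=80,f_stop=12); print(round(ph,2),h); st()
    if h: break
snap("wrist",tag="5")
m=cams.camera_model("wrist"); np.save("wm5.npy",m,allow_pickle=True)
E
```

```text
t 12.4917 loc [-145.9 -160.    88.2] F [ 0.1 -0.7  0.3]
1.3 False
t 13.0333 loc [-128.  -133.8   88.7] F [-0.7  0.5  0.2]
1.09 False
t 13.4083 loc [-118.2 -118.6   89. ] F [-0.2 -0.3 -0.8]
0.88 False
t 13.7833 loc [-105.8 -105.5   89. ] F [ 0.2 -0.2 -0.3]
0.68 False
t 14.1583 loc [-91.  -95.3  89. ] F [-0.4  0.  -0.4]
0.47 False
t 14.5333 loc [-74.4 -88.2  88.9] F [-0.4 -0.1 -0.7]
0.26 False
t 14.9083 loc [-56.8 -84.8  88.9] F [ 0.   0.  -0.1]
0.05 False
t 15.2833 loc [-38.8 -85.   88.9] F [-0.2  0.6  0.9]
```

View pics/wrist5.png

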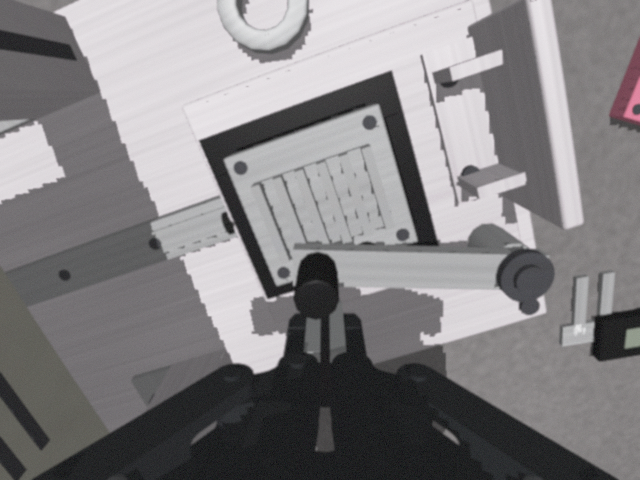

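```bash
python3 - <<'E'
from h import *
z=89
P,o=knob_pose(0.0,18,z)
d=R.from_rotvec(o).as_matrix()[:,0]
h=arm.move_linear(P+12*d,o,velocity=30,f_stop=7); print(h); st(); print(sensors.current_tool_pos()-P, "d",d)
snap("wrist",tag="6"); np.save("wm6.npy",cams.camera_model("wrist"),allow_pickle=True)
T=np.array(sensors.current_tool_pos()); arm.move_linear(T-30*d,velocity=120); st()
snap("wrist",tag="7"); np.save("wm7.npy",cams.camera_model("wrist"),allow_pickle=True)
E
```

```text
True
t 15.6583 loc [-35.1 -85.9  88.3] F [-0.9  0.4 -0.7]
[-1.12725432 -0.64311099 -0.69327372] d [ 9.82197781e-01 -1.87849723e-01 -3.03438884e-17]
t 16.1083 loc [-62.4 -74.8  88.5] F [0.5 0.5 0.9]
```

View pics/wrist7.png

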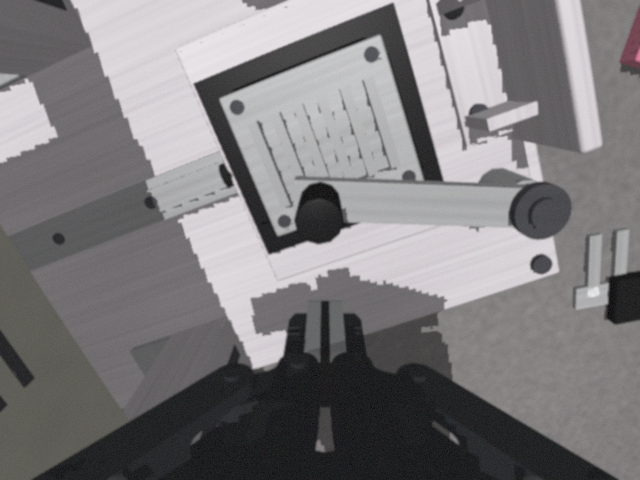

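```bash
python3 - <<'E'
from h import *
m=np.load("wm7.npy",allow_pickle=True).item()
p=Loc(at_z(m,(543,210),95)); k=Loc(at_z(m,(321,218),118)); print(p,k)
d=(k-p)[:2]; ang=np.arctan2(d[1],d[0]); print(np.hypot(*d),"phi",ang-np.radians(68))
# arm edges near line: direction
e1=Loc(at_z(m,(345,183),90)); e2=Loc(at_z(m,(500,188),90)); d=(e2-e1)[:2];print("edge phi",np.arctan2(-d[1],-d[0])-np.radians(68))
e1=Loc(at_z(m,(345,220),90)); e2=Loc(at_z(m,(510,227),90)); d=(e2-e1)[:2];print("edge phi",np.arctan2(-d[1],-d[0])-np.radians(68))
for ph in (0,.1,.2): print(ph,proj(m,[knob_pose(ph,0,118)[0]]))
E
```

```text
[ -46.94253158 -169.18347576   95.        ] [-14.82272106 -91.06628495 118.        ]
84.4628778062297 phi -0.006130009383059631
edge phi 0.0048987363680998985
edge phi -0.008835146647606207
0 [[326.82938856 223.44620468]]
0.1 [[327.20152538 248.35886195]]
0.2 [[330.0984909  272.05319338]]
```

```bash
cat >> h.py <<'E'
def rot_lean(th,roll): # roll 0: tool x forward/up; pi: back/down; +-pi/2 sideways
    z=np.array([0,np.sin(th),-np.cos(th)]); x=np.array([0,np.cos(th),np.sin(th)])
    M=np.c_[x,np.cross(z,x),z]; Z=np.eye(3);Z[:2,:2]=r2
    return (R.from_matrix(Z@M)*R.from_euler('z',roll)).as_rotvec()
E
python3 - <<'E'
from h import *
q0=np.array(sensors.current_joints()); print("now",q0.round(2))
for th in (35,40,45):
  for roll in (0,90,180,-90):
    o=rot_lean(np.radians(th),np.radians(roll))
    for y in (-225,-12):
        q=ik(W(10,y,75),o); print(th,roll,y,None if q is None else (np.round(q,2), np.abs(q-q0).max().round(2)))
E
```

```text
now [-0.02  0.41  0.04  2.02 -0.02  0.72 -1.7 ]
35 0 -225 (array([ 0.85,  0.95, -0.69,  1.34,  0.02,  1.3 ,  0.49]), np.float64(2.19))
35 0 -12 (array([ 0.71,  0.83, -0.78,  1.7 , -0.05,  0.96,  0.3 ]), np.float64(2.0))
35 90 -225 (array([ 0.6 ,  0.86, -0.21,  1.37, -0.34,  1.32, -0.79]), np.float64(0.9))
35 90 -12 (array([ 0.43,  0.71, -0.31,  1.73, -0.44,  1.01, -0.92]), np.float64(0.77))
35 180 -225 (array([ 0.34,  0.86,  0.26,  1.4 , -0.63,  1.42, -2.12]), np.float64(0.7))
35 180 -12 (array([ 0.12,  0.68,  0.16,  1.76, -0.72,  1.13, -2.23]), np.float64(0.7))
35 -90 -225 (array([ 0.99,  1.1 , -1.08,  1.32,  0.34,  1.37,  1.81]), np.float64(3.51))
35 -90 -12 (array([ 0.85,  0.97, -1.07,  1.69,  0.25,  1.  ,  1.6 ]), np.float64(3.3))
40 0 -225 (array([ 0.87,  1.01, -0.72,  1.29, -0.  ,  1.37,  0.51]), np.float64(2.21))
40 0 -12 (array([ 0.76,  0.88, -0.81,  1.68, -0.08,  1.  ,  0.34]), np.float64(2.04))
40 90 -225 (array([ 0.63,  0.91, -0.22,  1.32, -0.37,  1.39, -0.77]), np.float64(0.92))
40 90 -12 (array([ 0.48,  0.75, -0.34,  1.7 , -0.47,  1.06, -0.87]), np.float64(0.82))
40 180 
[... 348 characters left out ...]
5 0 -225 (array([ 0.89,  1.07, -0.74,  1.24, -0.03,  1.43,  0.53]), np.float64(2.22))
45 0 -12 (array([ 0.8 ,  0.94, -0.84,  1.65, -0.1 ,  1.04,  0.38]), np.float64(2.08))
45 90 -225 (array([ 0.66,  0.96, -0.24,  1.26, -0.4 ,  1.47, -0.76]), np.float64(0.94))
45 90 -12 (array([ 0.52,  0.8 , -0.36,  1.67, -0.51,  1.11, -0.83]), np.float64(0.87))
45 180 -225 (array([ 0.43,  0.95,  0.21,  1.29, -0.68,  1.57, -2.1 ]), np.float64(0.85))
45 180 -12 (array([ 0.21,  0.77,  0.13,  1.7 , -0.79,  1.27, -2.14]), np.float64(0.77))
45 -90 -225 (array([ 1.  ,  1.2 , -1.08,  1.22,  0.25,  1.47,  1.89]), np.float64(3.58))
45 -90 -12 (array([ 0.9 ,  1.06, -1.07,  1.64,  0.14,  1.06,  1.73]), np.float64(3.43))
```

```bash
python3 - <<'E'
from h import *
T=np.array(sensors.current_tool_pos())
arm.move_linear(T+[0,0,90],velocity=250); st()
o=rot_lean(np.radians(42),np.pi)
arm.movep(W(10,-270,170),o); st()
arm.move_linear(W(10,-235,72),o,velocity=150,f_stop=10); st()
snap("side","wrist","top",tag="8")
E
python3 - <<'E'
import cv2
a=cv2.imread("pics/side8.png")[130:330,225:465]; cv2.imwrite("pics/side8c.png",cv2.resize(a,(720,600),interpolation=cv2.INTER_CUBIC))
E
```

```text
t 16.6667 loc [-61.  -75.3 179.3] F [-0.1  0.9 -0.4]
t 17.5667 loc [   9.7 -269.7  168.2] F [ 1.1  0.8 -1.3]
t 18.4083 loc [  10.4 -235.4   73.1] F [-0.7 -0.1 -0.3]
```

View pics/side8c.png

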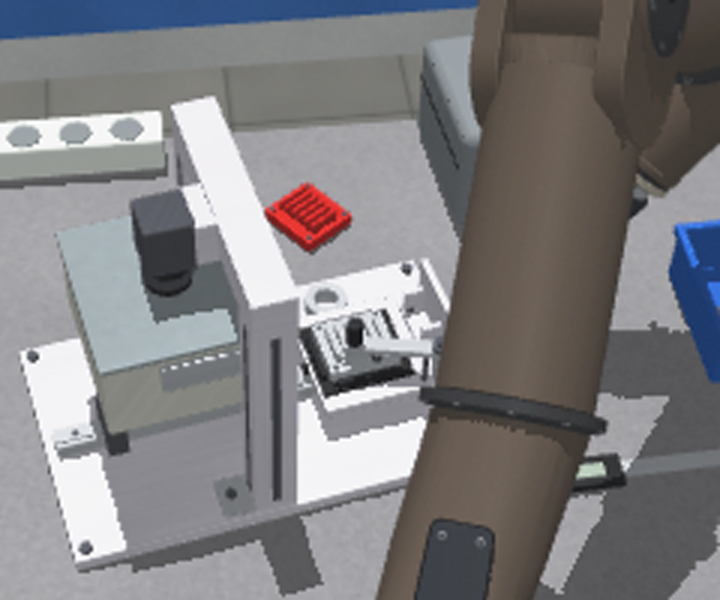

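View pics/wrist8.png

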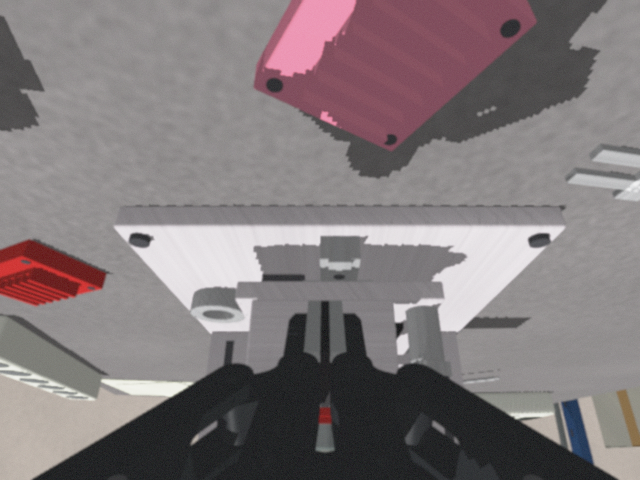

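View pics/top8.png

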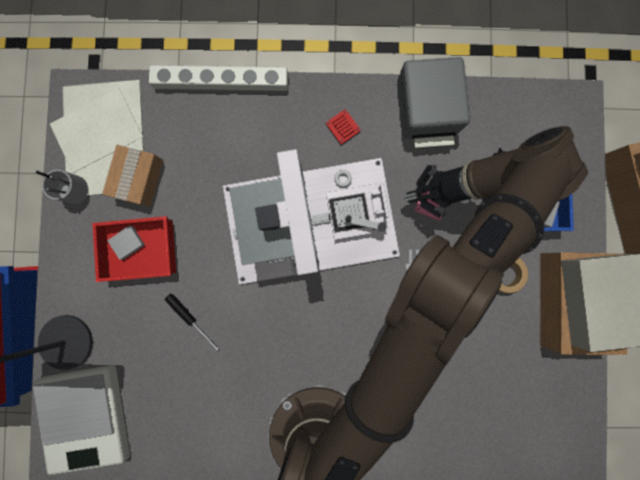

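```bash
python3 - <<'E'
from h import *
o=rot_lean(np.radians(42),np.pi)
h=arm.move_linear(W(10,-180,72),o,velocity=40,f_stop=3.5); print(h); st()
y0=Loc(sensors.current_tool_pos())[1]
h=arm.move_linear(W(10,y0+25,72),o,velocity=40,f_stop=30); print(h); st()
h=arm.move_linear(W(10,y0+100,72),o,velocity=60,f_stop=20); print(h); st()
print("y0",y0)
snap("side","wrist","top",tag="9")
E
python3 - <<'E'
import cv2
a=cv2.imread("pics/side9.png")[130:330,225:465]; cv2.imwrite("pics/side9c.png",cv2.resize(a,(720,600),interpolation=cv2.INTER_CUBIC))
E
```

```text
True
t 19.625 loc [  10.1 -188.7   72. ] F [ 1.7 -3.2  1.9]
False
t 20.3833 loc [   9.9 -163.6   71.9] F [ 0.  -0.2  0.4]
False
t 21.7833 loc [ 10.2 -88.8  72.1] F [ 0.2  0.1 -0.3]
y0 -188.72845186065422
```

View pics/side9c.png

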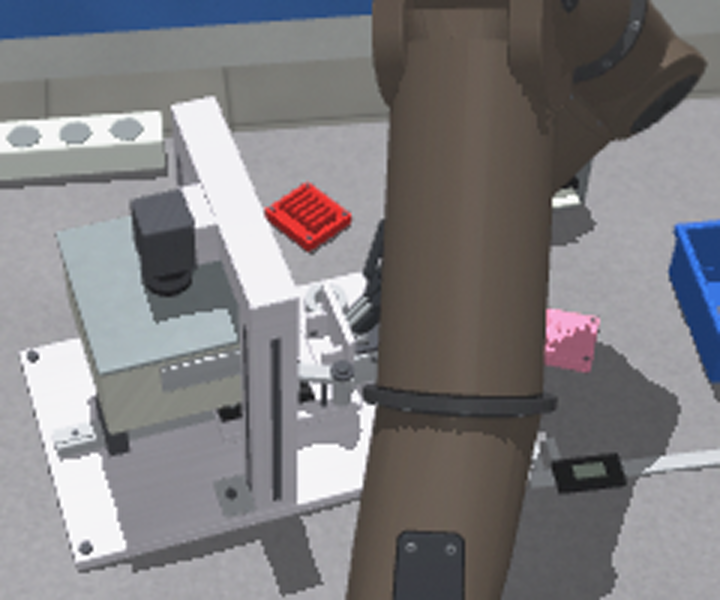

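View pics/wrist9.png

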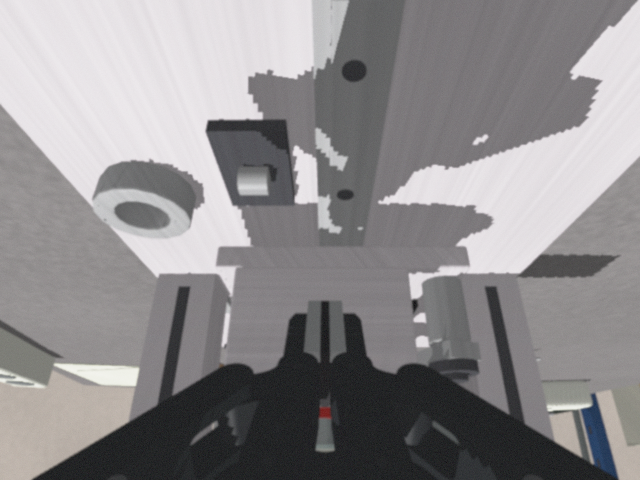

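View pics/top9.png

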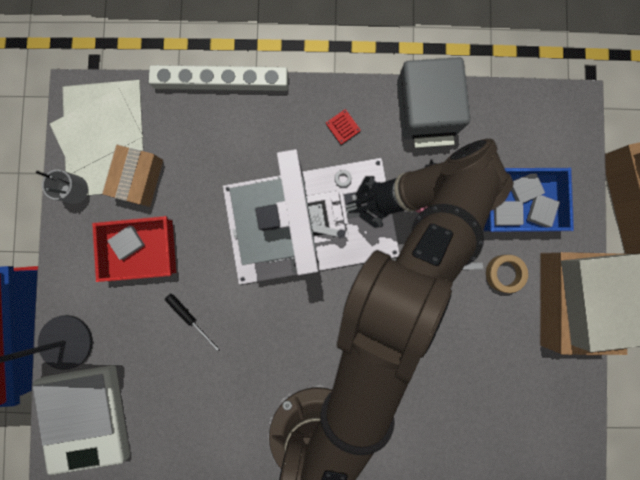

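```bash
python3 - <<'E'
from h import *
o=rot_lean(np.radians(42),np.pi)
h=arm.move_linear(W(10,-42,72),o,velocity=50,f_stop=10); print(h); st()
h=arm.move_linear(W(10,-24,72),o,velocity=22,f_stop=8); print(h); st()
snap("side","wrist",tag="10")
if not h:
    h=arm.move_linear(W(10,8,72),o,velocity=18,f_stop=7); print(h); st()
snap("side","wrist","top",tag="11")
E
python3 - <<'E'
import cv2
a=cv2.imread("pics/side11.png")[130:330,225:465]; cv2.imwrite("pics/side11c.png",cv2.resize(a,(720,600),interpolation=cv2.INTER_CUBIC))
E
```

```text
False
t 23.0167 loc [ 10.  -42.   72.1] F [ 1.  -0.1  0.4]
False
t 23.9833 loc [ 10.  -23.7  72.1] F [-0.4  0.6  0. ]
True
t 25.0167 loc [ 10.  -10.4  71.7] F [ 0.7 -2.3  2.4]
```

View pics/side11c.png

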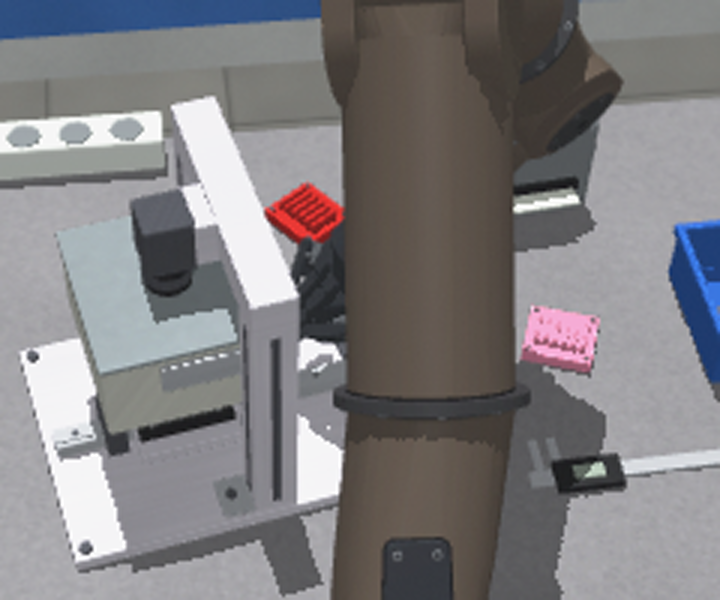

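View pics/wrist11.png

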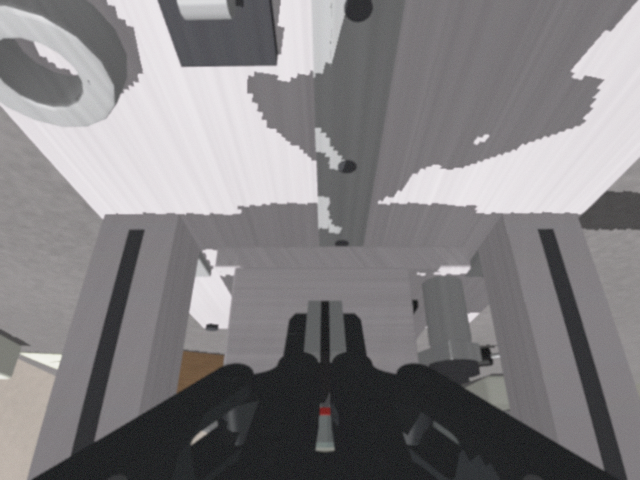

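```bash
python3 - <<'E'
from h import *
m=cams.camera_model("wrist")
for n,px,z in [("upL out",(105,215),15),("upL in",(177,214),15),("upR in",(497,213),15),("upR out",(580,213),15),("carr rear top L",(232,267),50),("carr rear top R",(412,267),50),("carr mid",(325,267),50)]:
    print(n,Loc(at_z(m,px,z)).round(1))
a=cv2.imread("pics/wrist11.png")[190:310,180:520]; cv2.imwrite("pics/w11c.png",cv2.resize(a,(800,282*1),interpolation=cv2.INTER_CUBIC))
E
```

```text
upL out [127.3   2.4  15. ]
upL in [87.9  1.7 15. ]
upR in [-81.    0.9  15. ]
upR out [-126.3    0.7   15. ]
carr rear top L [52.8 -7.5 50. ]
carr rear top R [-30.5  -7.3  50. ]
carr mid [ 9.7 -7.5 50. ]
```

View pics/w11c.png

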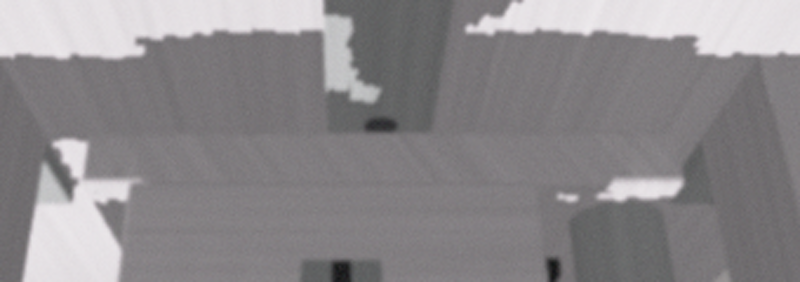

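```bash
python3 - <<'E'
from h import *
o=rot_lean(np.radians(42),np.pi)
arm.move_linear(W(10,-30,72),o,velocity=40); st()
snap("wrist",tag="12")
h=arm.move_linear(W(10,-4,72),o,velocity=15,f_stop=6); print("retouch",h); st()
arm.move_linear(W(10,-40,72),o,velocity=60); st()
arm.move_linear(W(10,-130,110),o,velocity=150); st()
arm.pause(0.3)
snap("wrist","side","top",tag="13")
np.save("wm13.npy",cams.camera_model("wrist"),allow_pickle=True); st()
E
python3 - <<'E'
import cv2
a=cv2.imread("pics/side13.png")[130:330,225:465]; cv2.imwrite("pics/side13c.png",cv2.resize(a,(720,600),interpolation=cv2.INTER_CUBIC))
E
```

```text
t 25.8 loc [ 10.  -30.   71.9] F [-0.5  0.2 -0.4]
retouch True
t 27.0917 loc [ 10.  -10.5  71.7] F [ 0.7 -2.4  1. ]
t 27.7417 loc [ 10.  -40.   71.9] F [ 0.2  0.6 -0.1]
t 28.5417 loc [  10.  -128.9  109.8] F [-0.5  0.2  0.2]
t 28.9917 loc [  10.  -129.7  110. ] F [-0.2 -0.   0. ]
```

View pics/side13c.png

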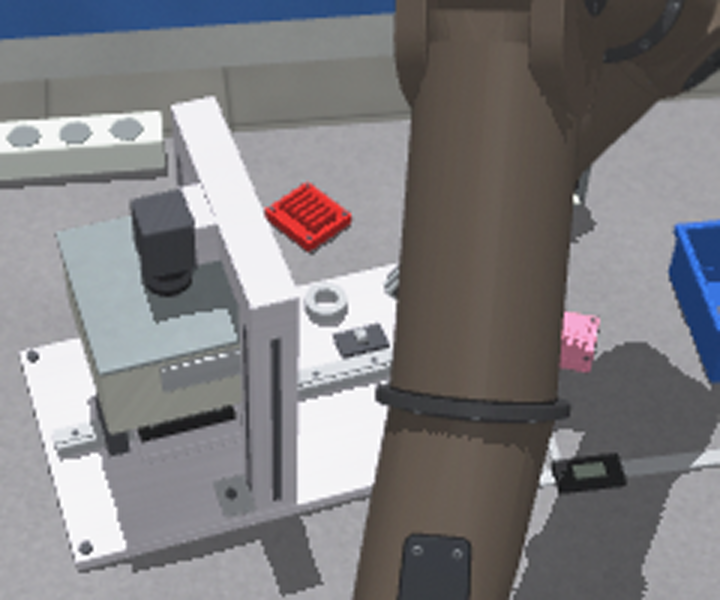

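View pics/wrist13.png

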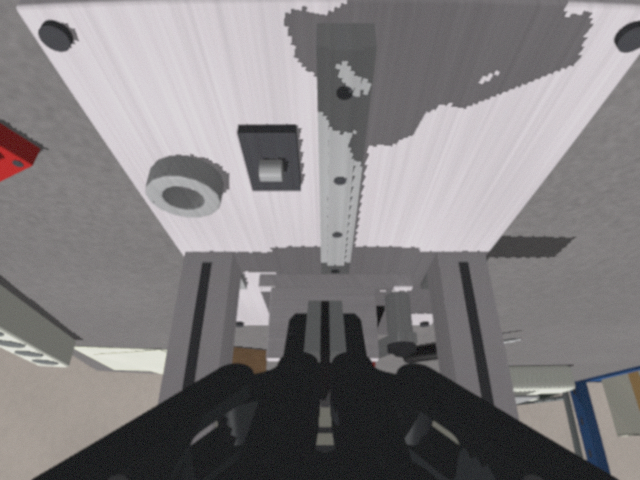

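```bash
python3 - <<'E'
import cv2
a=cv2.imread("pics/wrist13.png")[240:380,220:460]; cv2.imwrite("pics/w13c.png",cv2.resize(a,(800,467),interpolation=cv2.INTER_CUBIC))
a=cv2.imread("pics/wrist12.png")[200:400,160:500]; cv2.imwrite("pics/w12c.png",cv2.resize(a,(800,470),interpolation=cv2.INTER_CUBIC))
E
```

```text
(no output)
```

View pics/w13c.png

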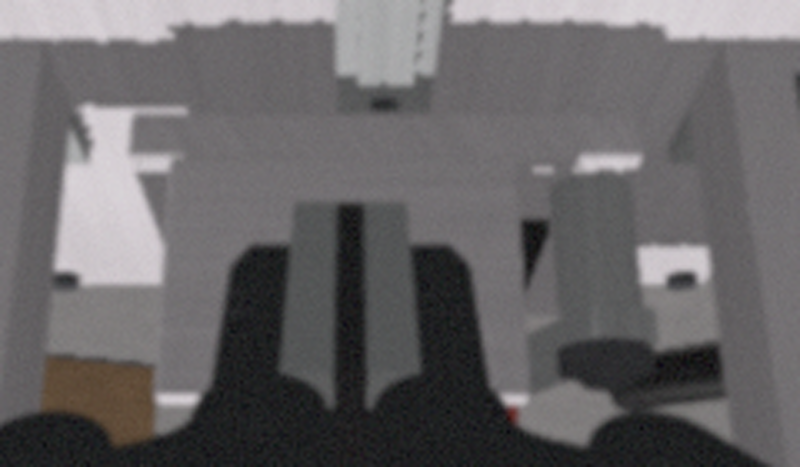

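View pics/w12c.png

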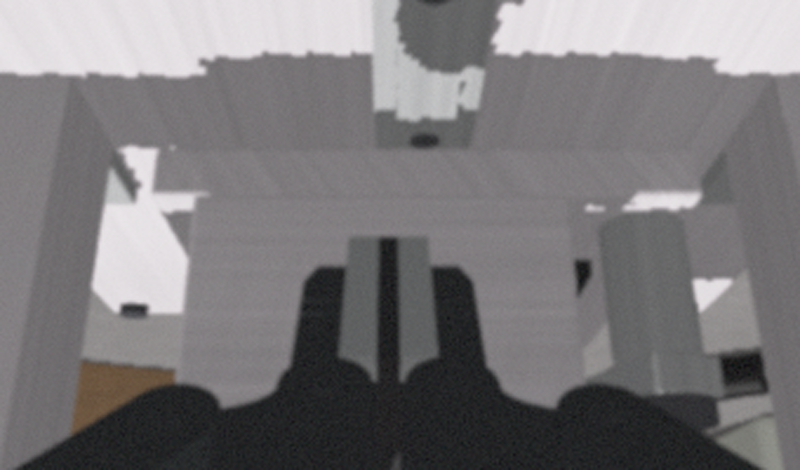

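```bash
python3 - <<'E'
from h import *
o=rot_lean(np.radians(42),np.pi)
arm.move_linear(W(85,-150,75),o,velocity=120); st()
snap("wrist",tag="14")
m=cams.camera_model("wrist")
D=179.5
for ph in (0,.1,.3,.6,1.0):
    k=Loc(knob_pose(ph,0,118)[0]); 
    print(ph,proj(m,[W(k[0],k[1]+D,118),W(k[0],k[1]+D,90)]).round(0).tolist())
print("piv",proj(m,[W(-49,-171+D,90)]))
a=cv2.imread("pics/wrist14.png")[200:480,300:640]; cv2.imwrite("pics/w14c.png",cv2.resize(a,(728,600),interpolation=cv2.INTER_CUBIC))
E
```

```text
t 29.85 loc [  84.5 -150.2   75.1] F [-0.1  0.3 -0.8]
0 [[436.0, 438.0], [432.0, 406.0]]
0.1 [[444.0, 438.0], [440.0, 406.0]]
0.3 [[461.0, 438.0], [456.0, 406.0]]
0.6 [[488.0, 437.0], [483.0, 405.0]]
1.0 [[527.0, 436.0], [520.0, 403.0]]
piv [[497.20948111 393.58817407]]
```

View pics/wrist14.png

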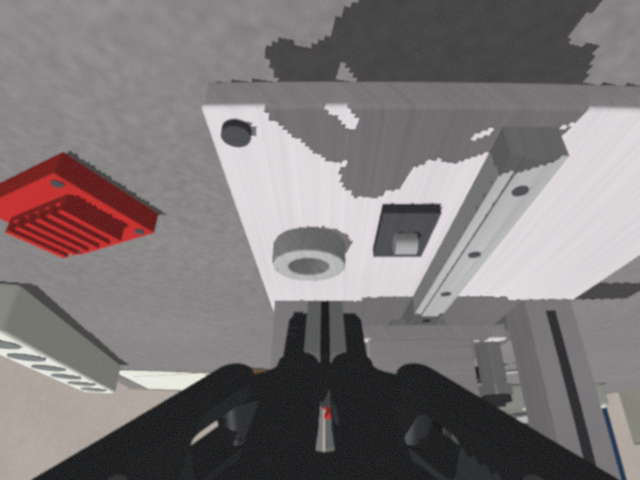

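View pics/w14c.png

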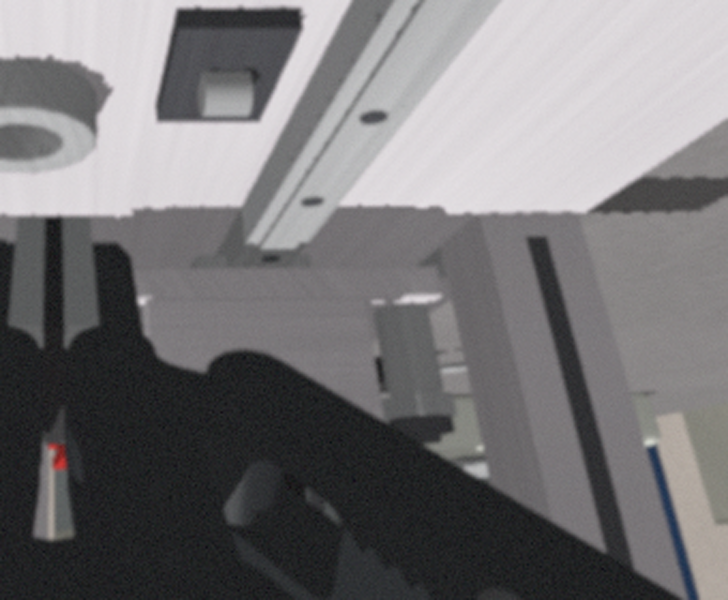

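```bash
python3 - <<'E'
from h import *
o=rot_lean(np.radians(65),np.pi)
P=W(30,-170,125)
q=ik(P,o); print(q, sensors.current_joints())
if q is not None:
    arm.move_linear(P,o,velocity=100); st()
    snap("wrist",tag="15")
    m=cams.camera_model("wrist"); D=179.5
    for ph in (0,.1,.3,.6,1.0):
        k=Loc(knob_pose(ph,0,118)[0]); 
        print(ph,proj(m,[W(k[0],k[1]+D,118),W(k[0],k[1]+D,90)]).round(0).tolist())
    print("piv",proj(m,[W(-49,-171+D,90)]))
    a=cv2.imread("pics/wrist15.png")[180:360,220:460]; cv2.imwrite("pics/w15c.png",cv2.resize(a,(800,600),interpolation=cv2.INTER_CUBIC))
E
```

```text
[ 0.41975018  1.06189349  0.24205253  1.20545542 -0.897715    1.87410573
 -2.10591348] [ 0.20975891  0.94515502  0.34606724  1.30867659 -0.8199975   1.53299784
 -2.15774951]
t 30.8167 loc [  30.7 -169.5  125.4] F [-0.5  0.4 -0. ]
0 [[369.0, 285.0], [369.0, 259.0]]
0.1 [[376.0, 285.0], [376.0, 259.0]]
0.3 [[391.0, 285.0], [391.0, 259.0]]
0.6 [[414.0, 285.0], [414.0, 259.0]]
1.0 [[446.0, 285.0], [446.0, 258.0]]
piv [[414.58921158 253.93520133]]
```

View pics/wrist15.png

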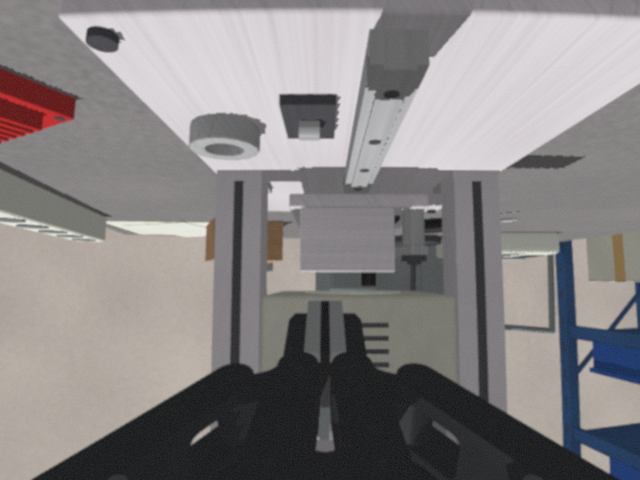

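View pics/w15c.png

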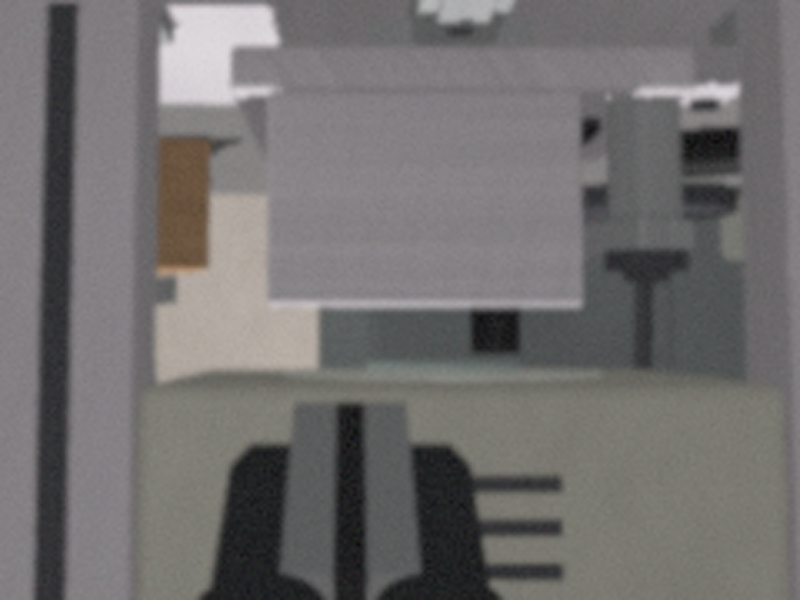

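```bash
python3 - <<'E'
from h import *
st(); print(np.abs(sensors.current_qvel()).max()); sign_off()
E
```

```text
t 30.8667 loc [  30.8 -169.2  125.6] F [0.2 0.9 0.3]
0.007181938960939876
the job is handed in; nothing more can be done
```

The clamp arm is home and the carriage is resting against the hidden end stop. I handed the job in at about 31 s, with the gripper clear of everything.

**What I did:** I swung the clamp arm home with the shut fingertips on its knob. I then pushed the plate with the gripper leaning back 42°: out of the catch, along the rail at 50–60 mm/s, and slowly at 18–22 mm/s up to the stop. The last push ended on a 7 N force limit.

**Last checks:**
- **Clamp:** it measured about 0 rad before the push. Seen under the hood afterwards, the knob was at (368, 279), against a predicted (369, 285) for fully home.
- **Stop:** a second touch met it at the same place within 0.1 mm. The travel was about 179 mm, and I had predicted 179.5 mm. The camera put the push plate about 9 mm short of the upright's front face; 8–10 mm is what the drawing gives.
- **Bystanders:** I touched none of the other items, and none had visibly moved in the pictures taken along the way.

**What disagreed or is not confirmed:**
- The first clamp sweep passed over the knob without moving it. A light touch on the bench showed the shut fingertips about 7.6 mm behind the reported TCP, not 25 mm ahead of it. I corrected for this and repeated the sweep.
- The wrist camera measured about 3–5 mm off from the fixed cameras. I used the fixed cameras for positions.
- I did not see the casting flat in its nest once the carriage was under the hood. It was in place before the push.

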